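# Set up the wire cutter: length stop to its end, blade drawer shut

## Robot

A 7-joint arm with a two-finger parallel gripper is mounted at the origin on the work surface. World frame = base frame: x ahead of the robot, y to its left, z up, the work surface at z = 0. Lengths are in m, angles in rad, forces in N, time in s.
With the tool pointing down it reaches from about 0.4 to 0.85 m from the base axis. Payload 10.4 kg.
Tool frame: the origin (TCP) lies at the very end of the fingers, on their centre line; the grasp point (between the pads) lies r.grip_depth behind it (r.grip_depth is the distance from the TCP to the grasp point, in m); y points along the fingers, z is the direction in which the jaws open and shut, and the axes are right-handed (so a half turn about y gives the same grasp; the last joint's range is limited). The gripper opens to 87 mm and grips with 3 to 60 N. Pads are 19 mm wide; open, the fingers measure 117 mm over their backs; the gripper's body (75 mm by 190 mm) begins 51 mm behind the grasp point.
Start: joints at [-1.163, 0.332, -0.065, 1.46, 0.022, 1.35, -0.088], TCP at [0.261, 0.568, 0.223] pointing down, gripper open.
Joint ranges: [-2.6, 2.6], [-0.5, 2.12], [-1.47, 1.34], [0.16, 2.42], [-1.27, 4.41], [0.06, 2.06], [-2.6, 2.6]. Speed limits (rad/s): [2.22, 2.22, 2.79, 2.79, 3.14, 3.14, 3.14].

## Interface

Orientations are given as a unit quaternion [x, y, z, w].
In Python, from bench import r gives the robot as it stands.
- The arm moves only by the shell command python3 -m jog 'ROWS' [OPENING] [FORCE]. ROWS is JSON, a list of rows, each a list of 6 numbers: the shift along the tool's x, y, z in m, then the turn, a rotation vector about the tool's x, y, z in degrees. A call has 1 to 12 rows; each row shifts and turns the pose as measured when the row begins, along the tool's axes as they then stand; what a row does not reach is not made up. A row lasts 1/12 s, in which the tool goes at most 41.7 mm and 7.16 degrees, less where a joint would pass 70% of its speed; a pose out of reach is approached as far as the arm can. A call with a gripper value outside its range is refused whole. OPENING is the opening, from -1 (shut) to 1 (fully open), so that 0 is half open, set as the call begins (- or left out, the last holds). The fingers move at their own pace and stop on an object; FORCE is the grip in N (left out, the last holds). Time passes only in rows, so rows that do not move let the fingers close. It gives the time, the measured TCP pose, the force and the opening at its end, in the units of the state.
- r.read_state(): the state, without advancing time (a new reading comes with each control period).
- r.camera(name): name is "scene" or "top" or "wrist"; returns a dict with "image" (420x560x3 uint8, red, green, blue), "range_z" (420x560 float32, m along the optical axis (not along the pixel's ray), 0 where there is no reading), "K" (3x3 intrinsics, pixels), "R" (3x3) and "t" (3): a world point X has camera coordinates R X + t. Camera axes: x right, y down, z forward; pixel columns grow to the right and rows downward; lengths in m; the calibration is good to about 2 mm. A picture is of the moment at which its call begins.
- r.close_job(): hands the job in, once; it reports no verdict.
The state is a dict: "time": time; "joint_positions": joint angles; "joint_vel": joint speeds; "joint_torque": joint torques, N m; "ee_pos": TCP position; "eef_rot": TCP orientation; "ft_force": force on the tool from outside, world axes, zero at the start; "torque": the same for the moment, N m; "width": finger opening in m.
Only numpy, scipy, OpenCV 4.12 (cv2) and the standard library are available. Lean on these libraries where they do the work, as an engineer would, in place of code of your own. Each camera call takes 0.05 s, during which the arm holds its last target. There are 200 camera calls.

## Task

Get the wire cutting machine ready for the next batch: slide its length stop along the sloping deck, away from the cutter head, until it is fully home against the end stop, and push the blade drawer in its front fully shut. The order does not matter; leave the other things lying around it where they are.

Things in the scene. Friction and masses are not known exactly. Their poses are not given: they have to be found in the camera images.
- machine: Wire cutter fixed to the table: grey housing 240 (x) by 400 mm (y), white top. Origin: on the table under its middle; x to its back, y to its left seen from the robot, z up. In this frame: front wall x = -0.110, its top edge z = 0.075; the deck rises from there at 25 degrees to z = 0.159 at x = 0.070; flat ledge behind, to x = 0.131.
- head_top (a point): Middle of the top of the cutter head, a grey block at the machine's right (-y) end: 170 mm (x) by 66 mm (y), top 220 mm above the table.
- end_stop (a point): Middle of the top of the end stop, a steel block at the left (+y) end of the rails: 20 mm high above the deck, 20 mm wide in y, 90 mm up the slope. The carriage's edge, 35 mm from the fin's middle, meets it.
- lamp_end (a point): Free (+y) end, underside, of the aluminium lamp bar over the length stop: 40 mm wide in x, 22 mm thick, 360 mm long towards machine -y, x -0.080 to -0.040, underside z = 0.325 (machine frame), held by a post at the cutter head. It blocks a tool coming straight down on the grip: lean it 25 to 45 degrees, fingers pointing forward and down under the bar.
- stop (a joint): Position of the length stop along its rails in m: 0 next to the cutter head, growing along the machine's +y (away from the head), 0.160 against the end stop. It stays where it is left; about 3 N moves it.
- grip_top (a point): Middle of the top of the length stop's grip: a black fin square to the deck, 70 mm long up the slope, 18 mm thick in y, 52 mm tall above its aluminium carriage (90 mm up the slope, 70 mm in y). Deck 66 mm below this point. Site z is the deck's normal (leans 25 degrees to the machine's front), y the sliding direction.
- drawer (a joint): How far the blade drawer stands open, in m: 0 is fully shut, it opens to the machine's -x, at most 0.090. About 2 N moves it.
- drawer_front (a point): Middle of the outer face of the drawer's front panel (grey, 158 mm wide in y, 56 mm tall: 28 mm above and below this point), 38 mm above the table. Shut, this face lies 12 mm in front of the housing's front wall. A black lip 70 mm wide, 6 mm thick, sticks out 13 mm, 16 mm above this point.
- oil: White bottle, 56 mm across, 140 mm tall, left of the machine. Origin: centre of its underside.
- spool: Empty cardboard spool standing upright, 110 mm across, 70 mm tall, right of the machine. Origin: centre of its underside.
- carton: Small cardboard box 46 x 110 x 50 mm on the machine's rear ledge. Origin: centre of its underside.
- tape: Grey roll 48 mm across, 30 mm tall, on the machine's rear ledge. Origin: centre of its underside.
- driver: Screwdriver 190 mm long lying on the table in front of the machine, to the left of the drawer. Origin: below its middle; it lies along its x axis.
- tray: Blue open tray 120 x 90 x 35 mm on the table, to the right in front of the machine. Origin: centre of its underside.
- spanner: Open-ended spanner 170 mm long lying on the table, left of the machine. Origin: below its middle; it lies along its x axis.

How it is judged:
By the outcome, as a careful person would: the job done as asked, in the order asked, and still so for the second after the job is handed in, with the robot touching nothing.
It also fails if it takes over 45 s, if anything falls off the work surface, if the arm or the gripper's body presses on something with over 40 N, if the wrist force passes 120 N, or if a joint passes its speed limit or range.

## Working session

There is one attempt and no reset: what is moved stays moved. The work goes in short steps, Python scripts to look and compute and a shell command to move; the robot and the scene stay as the last step left them, time stands still between calls to the robot, and variables do not carry over. Pictures are saved under pics/ and viewed, about 8 in all and at most 12, crops included, and the job is handed in when it is done.

```bash
ls; mkdir -p pics; python3 - <<'E'
from bench import r
import cv2,numpy as np
s=r.read_state();print(s['ee_pos'],s['eef_rot'],s['width'],r.grip_depth)
for n in("scene","top"):
    c=r.camera(n);cv2.imwrite(f"pics/{n}0.png",c["image"][:,:,::-1]);np.savez(f"{n}0.npz",**c)
    print(n,c["K"].tolist(),(-c["R"].T@c["t"]).round(3),c["R"].round(3).tolist())
E
```

```text
pics
[0.26086305 0.5675212  0.2217549 ] [ 0.69126696 -0.1511844   0.15105315 -0.69027256] 0.08667545631754216 0.0187
scene [[484.2346631026891, 0.0, 271.32418247124156], [0.0, 484.2346631026891, 210.48833456856616], [0.0, 0.0, 1.0]] [ 1.401 -0.384  0.965] [[0.494, 0.87, 0.003], [0.565, -0.318, -0.761], [-0.661, 0.378, -0.648]]
top [[431.62259671548145, 0.0, 274.6168299965405], [0.0, 431.62259671548145, 204.89552590336118], [0.0, 0.0, 1.0]] [0.427 0.062 1.286] [[-0.002, -1.0, -0.021], [-0.984, 0.006, -0.177], [0.177, 0.021, -0.984]]
```

View pics/scene0.png

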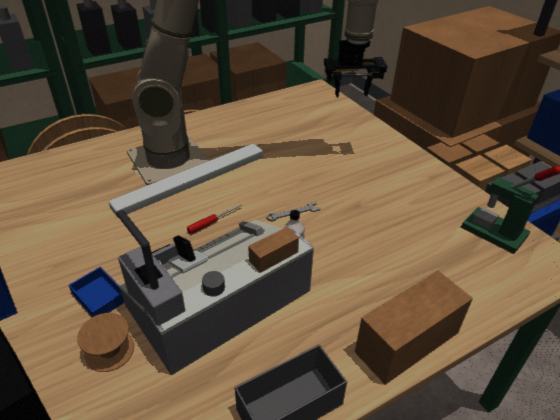

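View pics/top0.png

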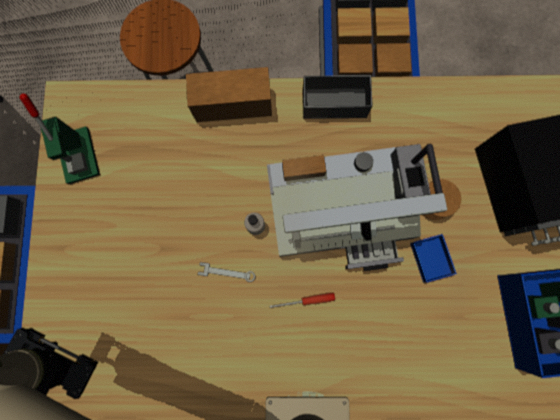

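The scene view shows the machine with the fin near the head at about (183,247) and the lamp bar above it. The top view shows the lamp bar from (285,215) to (443,205), the open drawer at (373,258), the driver at (305,302) and the tray at (433,258). Next I'll measure from the range data.

```bash
cat > h.py <<'E'
import numpy as np,cv2
def cloud(c):
    z=c["range_z"];v,u=np.mgrid[:420,:560];K=c["K"]
    P=np.stack([(u-K[0,2])/K[0,0]*z,(v-K[1,2])/K[1,1]*z,z],-1)
    X=(P-c["t"])@c["R"]; X[z==0]=np.nan
    return X
def proj(c,X):
    p=c["K"]@(c["R"]@np.asarray(X)+c["t"]);return p[:2]/p[2]
def rect(P): return cv2.minAreaRect(P[:,:2].astype(np.float32))
E
python3 - <<'E'
from h import *
T=dict(np.load("top0.npz"));S=dict(np.load("scene0.npz"))
for n,c,box in(("top",T,(260,130,470,290)),("scene",S,(100,130,330,380))):
    X=cloud(c);x0,y0,x1,y1=box;P=X[y0:y1,x0:x1].reshape(-1,3)
    A=c["image"][y0:y1,x0:x1].reshape(-1,3).astype(int)
    for nm,lo,hi in(("bar",.335,.36),("head",.21,.23),("ledge",.15,.166)):
        m=(P[:,2]>lo)&(P[:,2]<hi)
        im=np.zeros((y1-y0)*(x1-x0),np.uint8);im[m]=1
        k,l,st,_=cv2.connectedComponentsWithStats(im.reshape(y1-y0,-1))
        if k<2: continue
        b=1+np.argmax(st[1:,4]);Q=P[l.ravel()==b]
        print(n,nm,len(Q),Q.mean(0).round(3),rect(Q))
    # black pixels above deck
    m=(A.max(1)<45)&(P[:,2]>.12)&(P[:,2]<.25);Q=P[m];print("dark",len(Q),np.nanmedian(Q,0))
X=cloud(T)
for v in range(236,274,3): print(v,[tuple((X[v,u]*1000).round().astype(int)) for u in(352,365,380,395)])
E
```

```text
top bar 3393 [ 0.589 -0.132  0.348] ((0.6367180347442627, -0.10800406336784363), (0.15641844272613525, 0.3601270318031311), 7.515684127807617)
top head 1290 [ 0.703 -0.262  0.22 ] ((0.7073785066604614, -0.26308029890060425), (0.13556352257728577, 0.07186321914196014), 8.291447639465332)
top ledge 2561 [ 0.72  -0.076  0.157] ((0.7222272157669067, -0.07205572724342346), (0.08981819450855255, 0.35127073526382446), 7.570449352264404)
dark 808 [ 0.68772216 -0.23427461  0.19825541]
scene bar 2898 [ 0.601 -0.149  0.346] ((0.5893303751945496, -0.13335420191287994), (0.14993815124034882, 0.3846001923084259), 26.302692413330078)
scene head 1747 [ 0.705 -0.271  0.22 ] ((0.6905655860900879, -0.2665068507194519), (0.17278772592544556, 0.06981116533279419), 7.761186599731445)
scene ledge 2887 [ 0.747 -0.124  0.158] ((0.6815909147262573, -0.1015920490026474), (0.1835027039051056, 0.4013041853904724), 6.861900806427002)
dark 3438 [ 0.75668416 -0.19723588  0.15024624]
236 [(np.int64(552), np.int64(-125), np.int64(103)), (np.int64(546), np.int64(-151), np.int64(154)), (np.int64(554), np.int64(-207), n
[... 1672 characters left out ...]
, np.int64(-165), np.int64(64)), (np.int64(480), np.int64(-207), np.int64(64)), (np.int64(483), np.int64(-266), np.int64(-4))]
266 [(np.int64(472), np.int64(-129), np.int64(65)), (np.int64(472), np.int64(-167), np.int64(55)), (np.int64(472), np.int64(-209), np.int64(55)), (np.int64(474), np.int64(-264), np.int64(2))]
269 [(np.int64(466), np.int64(-138), np.int64(0)), (np.int64(464), np.int64(-166), np.int64(55)), (np.int64(466), np.int64(-221), np.int64(-3)), (np.int64(465), np.int64(-263), np.int64(2))]
272 [(np.int64(457), np.int64(-138), np.int64(-2)), (np.int64(457), np.int64(-176), np.int64(3)), (np.int64(457), np.int64(-219), np.int64(3)), (np.int64(457), np.int64(-265), np.int64(-4))]
```

```bash
python3 - <<'E'
import cv2
a=cv2.imread("pics/top0.png")[140:280,255:465];b=cv2.imread("pics/scene0.png")[190:330,100:310]
o=cv2.hconcat([cv2.resize(i,None,fx=1.9*1,fy=1.9*1,interpolation=3) for i in(a,b)])
o=cv2.convertScaleAbs(o,alpha=1.5);cv2.imwrite("pics/z1.png",o);print(o.shape)
E
```

```text
(266, 798, 3)
```

View pics/z1.png

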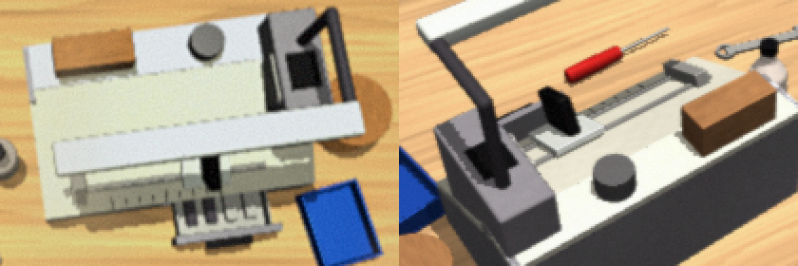

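```bash
python3 - <<'E'
from h import *
T=dict(np.load("top0.npz"));S=dict(np.load("scene0.npz"))
X=cloud(T);P=X[190:235,265:425].reshape(-1,3);A=P[(P[:,2]>.335)&(P[:,2]<.36)]
print("bar",rect(A))
XS=cloud(S);PS=XS[130:380,100:330].reshape(-1,3)
B=PS[(PS[:,2]>.335)&(PS[:,2]<.36)]
h=PS[(PS[:,2]>.213)&(PS[:,2]<.226)];print("head",rect(h))
th=np.radians(7.3)
for d in(6.3,7.3,8.3):
    th=np.radians(d);R=np.array([[np.cos(th),np.sin(th)],[-np.sin(th),np.cos(th)]])
    out=[]
    PT=X[130:290,260:460].reshape(-1,3)
    for nm,Q in(("barT",A),("headS",h),("ledgeT",PT[(PT[:,2]>.153)&(PT[:,2]<.163)]),("ledgeS",PS[(PS[:,2]>.153)&(PS[:,2]<.163)]),("bodyT",PT[(PT[:,2]>.07)&(PT[:,2]<.23)]),("bodyS",PS[(PS[:,2]>.07)&(PS[:,2]<.23)])):
        q=Q[:,:2]@R.T; print(d,nm,np.percentile(q,[1,99],axis=0).round(4).tolist())
# fin: dark in scene crop
a=S["image"][225:270,165:205].astype(int);x=XS[225:270,165:205]
m=(a.max(2)<50);q=x[m];print("finS",len(q),np.nanpercentile(q,[2,50,98],axis=0).round(3))
hi=q[q[:,2]>np.nanpercentile(q[:,2],70)];print(hi.mean(0))
x=X[225:248,355:378].reshape(-1,3);q=x[(x[:,2]>.135)&(x[:,2]<.25)];print("finT",len(q),np.percentile(q,[2,50,98],axis=0).round(3))
# drawer front panel top & lip
x=X[250:275,335:410].reshape(-1,3)
for lo,hi in((.060,.075),(.050,.0585)):
    q=x[(x[:,2]>lo)&(x[:,2]<hi)];print("drawer",len(q),q.mean(0).round(4),rect(q))
for nm,b in(("driver",(265,285,340,310)),("tray",(408,230,460,285)),("oil",(240,205,270,240))):
    x0,y0,x1,y1=b;q=X[y0:y1,x0:x1].reshape(-1,3);q=q[q[:,2]>.01];print(nm,rect(q),q[:,2].max())
E
```

```text
bar ((0.5765684247016907, -0.094007208943367), (0.040804676711559296, 0.3166389465332031), 7.520166873931885)
head ((0.6908566951751709, -0.2683084011077881), (0.1726771891117096, 0.0655713900923729), 7.54973840713501)
6.3 barT [[0.5409, -0.3084], [0.5834, -0.0018]]
6.3 headS [[0.5756, -0.3753], [0.7419, -0.3108]]
6.3 ledgeT [[0.5365, -0.3095], [0.7549, 0.0228]]
6.3 ledgeS [[0.0481, -0.3754], [0.7579, 0.0224]]
6.3 bodyT [[0.5148, -0.4771], [0.7505, 0.0211]]
6.3 bodyS [[0.0355, -0.4493], [0.9288, 0.0732]]
7.3 barT [[0.5397, -0.3182], [0.5793, -0.0116]]
7.3 headS [[0.5694, -0.3862], [0.7357, -0.3228]]
7.3 ledgeT [[0.5328, -0.3214], [0.7506, 0.0104]]
7.3 ledgeS [[0.0472, -0.387], [0.7525, 0.0101]]
7.3 bodyT [[0.512, -0.4876], [0.747, 0.01]]
7.3 bodyS [[0.0345, -0.4604], [0.9262, 0.0628]]
8.3 barT [[0.5361, -0.3279], [0.5769, -0.0214]]
8.3 headS [[0.5633, -0.3978], [0.7295, -0.3343]]
8.3 ledgeT [[0.5288, -0.3341], [0.747, -0.002]]
8.3 ledgeS [[0.0463, -0.3994], [0.7502, -0.0022]]
8.3 bodyT [[0.5086, -0.498], [0.7438, -0.001]]
8.3 bodyS [[0.0335, -0.4711], [0.9234, 0.053]]
finS 467 [[ 0.4
[... 175 characters left out ...]
46  0.167]]
drawer 255 [ 0.482  -0.1931  0.0654] ((0.4763137400150299, -0.1940508633852005), (0.024593524634838104, 0.15808382630348206), 7.4148054122924805)
drawer 96 [ 0.471  -0.1931  0.0558] ((0.4783084988594055, -0.18766063451766968), (0.03225325047969818, 0.14497210085391998), 4.566308975219727)
driver ((0.37468305230140686, 0.011115126311779022), (0.02544085867702961, 0.18881602585315704), 9.708024978637695) 0.03007084348724239
tray ((0.5107704401016235, -0.3543951213359833), (0.1526126116514206, 0.11085423827171326), 15.972015380859375) 0.08665004651871613
oil ((0.5942196249961853, 0.14578378200531006), (0.05372342839837074, 0.05345980450510979), 45.53843688964844) 0.14394901765620208
```

```bash
cat >> h.py <<'E'
from scipy.spatial.transform import Rotation as Ro
YAW=7.5;O=np.array([.6396,-.1084,0]);M=Ro.from_euler('z',YAW,degrees=True).as_matrix()
def w(p): return O+M@np.asarray(p,float)
def m(P): return (np.asarray(P)-O)@M
def plan(s,p,lean):
    "tool-frame turn to do first, then tool-frame shift to machine point p"
    a=np.radians(lean);R0=Ro.from_quat(s["eef_rot"]);best=None
    for sg in(1,-1):
        y=np.array([np.sin(a),0,-np.cos(a)]);z=np.array([0,sg,0]);R1=Ro.from_matrix(M@np.stack([np.cross(y,z),y,z],1))
        v=(R0.inv()*R1).as_rotvec(degrees=True)
        if best is None or np.linalg.norm(v)<np.linalg.norm(best[0]): best=(v,R1)
    v,R1=best;d=w(p)-s["ee_pos"]
    print("TCP machine",m(s["ee_pos"]).round(4),"turn",v.round(1),"|%.1f|"%np.linalg.norm(v),"shift before-turn axes",R0.inv().apply(d).round(4),"after-turn axes",R1.inv().apply(d).round(4),"F",np.round(s["ft_force"],1),"w %.3f"%s["width"],"t %.2f"%s["time"])
E
python3 - <<'E'
from h import *
from bench import r
S=dict(np.load("scene0.npz"));X=cloud(S)
q=m(X[218:240,238:268].reshape(-1,3));dz=q[:,2]-(.075+(q[:,0]+.11)*np.tan(np.radians(25)))
k=(q[:,0]<.06)&(dz>.012);print("endstop",k.sum(),np.percentile(q[k],[3,50,97],axis=0).round(3).tolist())
q=m(X[225:270,165:205].reshape(-1,3));dz=(q[:,2]-(.075+(q[:,0]+.11)*np.tan(np.radians(25))))*np.cos(np.radians(25))
k=(dz>.03)&(q[:,0]<.05)&(q[:,2]<.21)&(q[:,1]>-.12);print("fin",k.sum(),np.percentile(q[k],[3,50,97],axis=0).round(3).tolist(),dz[k].max())
k=k&(dz>.06);print("fintop",k.sum(),np.percentile(q[k],[3,50,97],axis=0).round(3).tolist())
s=r.read_state();R=Ro.from_quat(s["eef_rot"]).as_matrix();print(R.round(2).tolist())
plan(s,(-.17,-.036,.26),38)
E
```

```text
endstop 158 [[-0.094, 0.137, 0.102], [-0.049, 0.142, 0.124], [-0.014, 0.155, 0.14]]
fin 277 [[-0.101, -0.048, 0.129], [-0.054, -0.044, 0.157], [-0.033, -0.031, 0.175]] 0.06759525473749377
fintop 98 [[-0.104, -0.047, 0.148], [-0.07, -0.041, 0.166], [-0.044, -0.032, 0.176]]
[[0.91, -0.0, 0.42], [-0.42, -0.0, 0.91], [0.0, -1.0, -0.0]]
TCP machine [-0.2873  0.7196  0.2218] turn [ 10.7 -31.  -37. ] |49.4| shift before-turn axes [ 0.5017 -0.0374 -0.5771] after-turn axes [ 0.1159  0.0421 -0.7556] F [-0.1  0.6 -0.1] w 0.087 t 0.10
```

```bash
python3 -m jog '[[0,0,0,1.53,-4.43,-5.29],[0,0,0,1.53,-4.43,-5.29],[0,0,0,1.53,-4.43,-5.29],[0,0,0,1.53,-4.43,-5.29],[0,0,0,1.53,-4.43,-5.29],[0,0,0,1.53,-4.43,-5.29],[0,0,0,1.53,-4.43,-5.29],[0,0,-0.035,0,0,0],[0,0,-0.035,0,0,0],[0,0,-0.035,0,0,0]]' 1
python3 -c "
from h import *
from bench import r
plan(r.read_state(),(-.17,-.039,.26),38)"
```

```text
time: 0.93
ee_pos: [0.2739, 0.4661, 0.2175]
eef_rot: [-0.65, -0.288, -0.182, 0.68]
ft_force: [0.4, -0.0, 1.0]
width: 0.087
TCP machine [-0.2876  0.6173  0.2175] turn [-0.4  1.5  0.8] |1.7| shift before-turn axes [ 0.1012  0.0358 -0.6594] after-turn axes [ 0.1188  0.0389 -0.6563] F [ 0.4 -0.   1. ] w 0.087 t 0.93
```

```bash
python3 -m jog '[[0.006,0.002,-0.036,-0.4,1.5,0.8],[0.0065,0.002,-0.036,0,0,0],[0.0065,0.002,-0.036,0,0,0],[0.0065,0.002,-0.036,0,0,0],[0.0065,0.002,-0.036,0,0,0],[0.0065,0.002,-0.036,0,0,0],[0.0065,0.002,-0.036,0,0,0],[0.0065,0.002,-0.036,0,0,0],[0.0065,0.002,-0.036,0,0,0],[0.0065,0.002,-0.036,0,0,0],[0.0065,0.002,-0.036,0,0,0],[0.0065,0.002,-0.036,0,0,0]]'
python3 -c "
from h import *
from bench import r
plan(r.read_state(),(-.17,-.039,.26),38)"
```

```text
time: 1.93
ee_pos: [0.4168, 0.1566, 0.2191]
eef_rot: [-0.667, -0.265, -0.175, 0.674]
ft_force: [-0.4, 1.6, -0.1]
width: 0.0869
TCP machine [-0.1863  0.2918  0.2191] turn [ 1.6  0.7 -1.8] |2.5| shift before-turn axes [ 0.0335 -0.0142 -0.3317] after-turn axes [ 0.038  -0.0222 -0.3308] F [-0.4  1.6 -0.1] w 0.087 t 1.93
```

```bash
python3 -m jog '[[0,-0.01,-0.02,1.6,0.7,-1.8],[0.004,-0.004,-0.032,0,0,0],[0.004,-0.004,-0.032,0,0,0],[0.004,-0.003,-0.032,0,0,0],[0.004,-0.002,-0.032,0,0,0],[0.004,0,-0.032,0,0,0],[0.004,0,-0.032,0,0,0],[0.004,0,-0.032,0,0,0],[0.004,0,-0.032,0,0,0],[0.004,0,-0.032,0,0,0],[0,0,0,0,0,0]]'
python3 - <<'E'
from h import *
from bench import r
plan(r.read_state(),(-.17,-.039,.26),38)
c=r.camera("wrist");np.savez("w1.npz",**c)
im=c["image"][:,:,::-1].copy()
for p in((-.072,-.039,.165),(-.104,-.039,.150),(-.04,-.039,.18),(-.178,-.0635,.038)):
    q=proj(c,w(p));print(p,q.round());cv2.drawMarker(im,tuple(int(i) for i in q),(0,0,255),0,10)
cv2.imwrite("pics/w1.png",im)
E
```

```text
time: 2.85
ee_pos: [0.4979, -0.144, 0.2505]
eef_rot: [-0.668, -0.261, -0.18, 0.673]
ft_force: [-0.1, 0.6, -0.1]
width: 0.0872
TCP machine [-0.1451 -0.0168  0.2505] turn [ 2.1  0.1 -1.7] |2.7| shift before-turn axes [-0.0145 -0.0216 -0.023 ] after-turn axes [-0.0138 -0.0228 -0.0222] F [-0.1  0.6 -0.1] w 0.087 t 2.85
(-0.072, -0.039, 0.165) [262. 214.]
(-0.104, -0.039, 0.15) [261. 177.]
(-0.04, -0.039, 0.18) [263. 247.]
(-0.178, -0.0635, 0.038) [236.  28.]
```

View pics/w1.png

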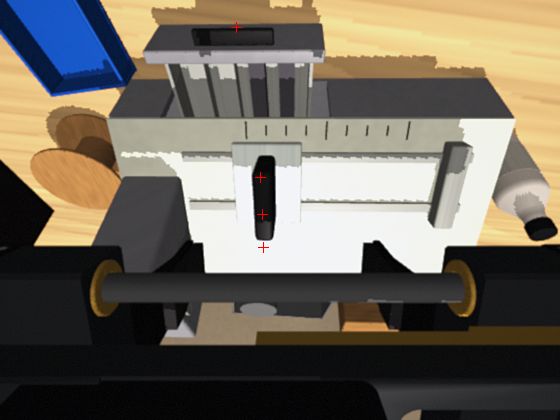

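The wrist view shows the black fin at (263,157–238) on its carriage, the end stop at (450,185), the drawer panel with its lip at (235,40), and the fingers either side of the fin.

```bash
python3 - <<'E'
from h import *
from bench import r
c=dict(np.load("w1.npz"));X=m(cloud(c))
for v in range(150,245,8): print(v,X[v,264].round(3))
q=X[150:245,240:290].reshape(-1,3);dz=(q[:,2]-(.075+(q[:,0]+.11)*np.tan(np.radians(25))))*np.cos(np.radians(25))
k=dz>.055;print(k.sum(),np.nanpercentile(q[k],[3,50,97],axis=0).round(3).tolist(),np.nanmedian(dz[k]))
k=X[:60,150:330].reshape(-1,3);k=k[(k[:,2]>.03)];print("panel",[(v,X[v,180].round(3).tolist()) for v in range(30,64,4)],[X[v,235].round(3).tolist() for v in(30,36,42,48)],X[55,148:152].round(3).tolist(),X[55,320:326].round(3).tolist())
plan(r.read_state(),(-.07,-.039,.14),38)
E
```

```text
150 [-0.09  -0.041  0.099]
158 [-0.093 -0.039  0.114]
166 [-0.103 -0.037  0.135]
174 [-0.106 -0.036  0.148]
182 [-0.101 -0.036  0.153]
190 [-0.094 -0.037  0.155]
198 [-0.086 -0.037  0.158]
206 [-0.079 -0.037  0.161]
214 [-0.072 -0.037  0.165]
222 [-0.064 -0.038  0.168]
230 [-0.056 -0.038  0.172]
238 [-0.05  -0.038  0.176]
1451 [[-0.107, -0.047, 0.144], [-0.081, -0.038, 0.16], [-0.049, -0.03, 0.175]] 0.06507761527063179
panel [(30, [-0.172, -0.118, 0.026]), (34, [-0.171, -0.117, 0.034]), (38, [-0.171, -0.115, 0.042]), (42, [-0.172, -0.112, 0.052]), (46, [-0.171, -0.111, 0.057]), (50, [-0.171, -0.109, 0.065]), (54, [-0.169, -0.11, 0.067]), (58, [-0.165, -0.111, 0.066]), (62, [-0.162, -0.112, 0.067])] [[-0.184, -0.061, 0.057], [-0.179, -0.062, 0.057], [-0.174, -0.063, 0.056], [-0.171, -0.062, 0.062]] [[-0.167, -0.138, 0.066], [-0.168, -0.137, 0.067], [-0.168, -0.137, 0.066], [-0.168, -0.135, 0.067]] [[-0.167, 0.01, 0.066], [-0.166, 0.011, 0.064], [-0.167, 0.012, 0.066], [-0.167, 0.013, 0.066], [-0.166, 0.014, 0.065], [-0.135, 0.021, -0.0]]
TCP machine [-0.1451 -0.0139  0.2498] turn [ 1.9  0.1 -1.8] |2.6| shift before-turn axes [-0.0043  0.1337 -0.0205] after-turn axes [-0.0084  0.1328 -0.0251] F [0.7 0.  0.2] w 0.087 t 2.90
```

```bash
python3 -m jog '[[-0.004,0,-0.012,1.9,0.1,-1.8],[-0.004,0,-0.012,0,0,0],[0,0.03,0,0,0,0],[0,0.03,0,0,0,0],[0,0.02,0,0,0,0],[0,0,0,0,0,0]]'
python3 -c "
from h import *
from bench import r
plan(r.read_state(),(-.07,-.038,.14),38)"
```

```text
time: 3.4
ee_pos: [0.5444, -0.1555, 0.1815]
eef_rot: [-0.651, -0.276, -0.187, 0.682]
ft_force: [-0.3, 0.6, -0.3]
width: 0.087
TCP machine [-0.1006 -0.0342  0.1815] turn [-0.1  0.1  0.3] |0.4| shift before-turn axes [-0.0017  0.0515 -0.0039] after-turn axes [-0.0015  0.0515 -0.0038] F [-0.3  0.6 -0.3] w 0.087 t 3.40
```

```bash
python3 -m jog '[[-0.001,0.025,-0.004,0,0,0],[0,0.025,0,0,0,0],[0,0,0,0,0,0]]' && python3 -m jog '[[0,0,0,0,0,0],[0,0,0,0,0,0],[0,0,0,0,0,0],[0,0,0,0,0,0],[0,0,0,0,0,0],[0,0,0,0,0,0],[0,0,0,0,0,0],[0,0,0,0,0,0]]' -1 20
python3 -c "
from h import *
from bench import r
plan(r.read_state(),(-.07,.102,.14),38)"
```

```text
time: 3.65
ee_pos: [0.5688, -0.1518, 0.1474]
eef_rot: [-0.648, -0.276, -0.185, 0.685]
ft_force: [-0.4, 1.2, 0.4]
width: 0.0869
time: 4.32
ee_pos: [0.5672, -0.1508, 0.1516]
eef_rot: [-0.646, -0.277, -0.187, 0.687]
ft_force: [0.8, 0.2, -0.0]
width: 0.0416
TCP machine [-0.0773 -0.0326  0.1516] turn [-0.9 -0.   0.4] |1.0| shift before-turn axes [-0.0015  0.0157  0.1344] after-turn axes [-0.0014  0.0137  0.1346] F [ 0.8  0.2 -0. ] w 0.042 t 4.32
```

```bash
python3 -m jog '[[0,0.008,-0.003,-0.9,0,0.4],[0,0.007,0,0,0,0],[0,0,0,0,0,0],[0,0,0,0,0,0],[0,0,0,0,0,0],[0,0,0,0,0,0],[0,0,0,0,0,0],[0,0,0,0,0,0]]' -1 20
python3 -c "
from h import *
from bench import r
plan(r.read_state(),(-.07,.102,.14),38)"
```

```text
time: 4.98
ee_pos: [0.577, -0.1536, 0.1405]
eef_rot: [-0.653, -0.273, -0.187, 0.681]
ft_force: [10.7, -0.9, -10.2]
width: 0.0178
TCP machine [-0.068  -0.0366  0.1405] turn [ 0.2 -0.   0.1] |0.2| shift before-turn axes [-0.002  -0.0013  0.1386] after-turn axes [-0.0019 -0.0009  0.1386] F [ 10.7  -0.9 -10.2] w 0.018 t 4.98
```

Gripped (width 18 mm). Slide along +y.

```bash
python3 -m jog '[[0,0,0.012,0,0,0],[0,0,0.015,0,0,0],[0,0,0.015,0,0,0],[0,0,0.015,0,0,0],[0,0,0.015,0,0,0],[0,0,0.015,0,0,0],[0,0,0.015,0,0,0],[0,0,0.012,0,0,0]]'
python3 -c "
from h import *
from bench import r
plan(r.read_state(),(-.07,.102,.14),38)"
```

```text
time: 5.65
ee_pos: [0.562, -0.0405, 0.1406]
eef_rot: [-0.656, -0.274, -0.19, 0.677]
ft_force: [10.9, -2.2, -9.1]
width: 0.0178
TCP machine [-0.068   0.0775  0.1406] turn [ 0.8 -0.1  0.3] |0.9| shift before-turn axes [-0.0019 -0.0011  0.0245] after-turn axes [-0.0019 -0.0008  0.0245] F [10.9 -2.2 -9.1] w 0.018 t 5.65
```

```bash
python3 -m jog '[[0,-0.001,0.01,0.4,0,0],[0,0,0.008,0.3,0,0],[0,0,0.006,0,0,0],[0,0,0.006,0,0,0]]'; python3 -m jog '[[0,0,0.006,0,0,0],[0,0,0.006,0,0,0]]'; python3 -m jog '[[0,0,0.008,0,0,0],[0,0,0.008,0,0,0]]'
python3 -c "
from h import *
from bench import r
plan(r.read_state(),(-.07,.102,.14),38)"
```

```text
time: 5.98
ee_pos: [0.5579, -0.0148, 0.1411]
eef_rot: [-0.654, -0.274, -0.191, 0.679]
ft_force: [24.2, -38.8, -18.7]
width: 0.0191
time: 6.15
ee_pos: [0.5578, -0.0159, 0.1413]
eef_rot: [-0.658, -0.269, -0.198, 0.675]
ft_force: [20.8, -23.1, -16.0]
width: 0.0182
time: 6.32
ee_pos: [0.5577, -0.0157, 0.1413]
eef_rot: [-0.663, -0.262, -0.206, 0.67]
ft_force: [26.9, -37.8, -18.9]
width: 0.0187
TCP machine [-0.069   0.1026  0.1413] turn [ 2.6 -1.8  0.6] |3.2| shift before-turn axes [-0.0016  0.0005 -0.0007] after-turn axes [-0.0016  0.0005 -0.0006] F [ 26.9 -37.8 -18.9] w 0.019 t 6.32
```

```bash
python3 -m jog '[[0,0,0.001,0,0,0],[0,0,0,0,0,0],[0,0,0,0,0,0],[0,0,0,0,0,0],[0,0,0,0,0,0]]' 0.2; python3 -m jog '[[0,-0.025,0,0,0,0],[0,-0.03,0,0,0,0],[0,-0.03,0,0,0,0],[0,-0.03,0,0,0,0],[0,0,0,0,0,0]]'
python3 - <<'E'
from h import *
from bench import r
c=r.camera("wrist");np.savez("w2.npz",**c);cv2.imwrite("pics/w2.png",c["image"][:,:,::-1])
plan(r.read_state(),(-.25,-.062,.12),38)
X=m(cloud(c));q=X.reshape(-1,3);dz=(q[:,2]-(.075+(q[:,0]+.11)*np.tan(np.radians(25))))*np.cos(np.radians(25))
k=(abs(q[:,0]+.075)<.025)&(q[:,1]>-.1)&(q[:,1]<.18)
for lo,hi in((.055,.072),(.011,.0165),(.018,.023)):
    j=k&(dz>lo)&(dz<hi);print(lo,j.sum(),np.percentile(q[j][:,1],[2,25,50,75,98]).round(4))
E
```

```text
time: 6.73
ee_pos: [0.5575, -0.0197, 0.1422]
eef_rot: [-0.665, -0.259, -0.209, 0.669]
ft_force: [-0.3, -0.1, 0.4]
width: 0.0439
time: 7.15
ee_pos: [0.4815, -0.02, 0.2308]
eef_rot: [-0.667, -0.259, -0.203, 0.669]
ft_force: [-0.5, 0.3, 0.3]
width: 0.0517
TCP machine [-0.1445  0.1085  0.2303] turn [ 2.9 -1.7  0.1] |3.4| shift before-turn axes [-0.146   0.0303 -0.1735] after-turn axes [-0.151   0.022  -0.1705] F [ 1.3 -0.2  0.1] w 0.052 t 7.20
0.055 1150 [0.093  0.0974 0.1019 0.1063 0.1103]
0.011 2800 [0.068  0.0808 0.1096 0.1236 0.1362]
0.018 1122 [0.105  0.142  0.147  0.152  0.1566]
```

View pics/w2.png

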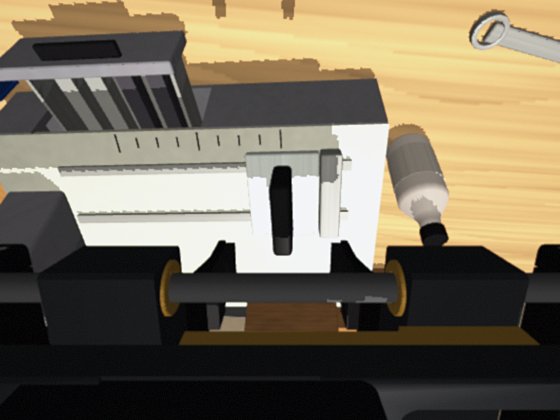

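The wrist view shows the carriage's edge against the end stop, both at x≈319, with no gap. Fin at y 0.102 and stop edge at 0.137 agree with that. Now the drawer.

```bash
python3 -m jog '[[-0.015,0.002,-0.017,2.9,-1.7,0.1],[-0.015,0.002,-0.017,0,0,0],[-0.015,0.002,-0.017,0,0,0],[-0.015,0.002,-0.017,0,0,0],[-0.015,0.002,-0.017,0,0,0],[-0.015,0.002,-0.017,0,0,0],[-0.015,0.002,-0.017,0,0,0],[-0.015,0.002,-0.017,0,0,0],[-0.015,0.002,-0.017,0,0,0],[-0.015,0.002,-0.017,0,0,0],[0,0,0,0,0,0]]' -1
python3 -c "
from h import *
from bench import r
plan(r.read_state(),(-.215,-.062,.028),38)"
```

```text
time: 8.12
ee_pos: [0.4259, -0.1608, 0.1653]
eef_rot: [-0.659, -0.26, -0.186, 0.681]
ft_force: [-1.0, -1.0, -0.5]
width: 0.0003
TCP machine [-0.2187 -0.024   0.1653] turn [ 1.  -0.8 -1.2] |1.8| shift before-turn axes [-0.0787  0.1128 -0.0372] after-turn axes [-0.0816  0.1105 -0.038 ] F [-1.  -1.  -0.5] w 0.000 t 8.12
```

```bash
python3 -m jog '[[-0.016,0.01,-0.008,1,-0.8,-1.2],[-0.016,0.01,-0.008,0,0,0],[-0.014,0.014,-0.008,0,0,0],[-0.012,0.016,-0.008,0,0,0],[-0.012,0.016,-0.006,0,0,0],[-0.01,0.016,-0.006,0,0,0],[0,0,0,0,0,0]]'
python3 -c "
from h import *
from bench import r
plan(r.read_state(),(-.215,-.062,.028),38)"
```

```text
time: 8.7
ee_pos: [0.4381, -0.2088, 0.1047]
eef_rot: [-0.656, -0.265, -0.176, 0.684]
ft_force: [0.1, 0.9, 0.6]
width: 0.0003
TCP machine [-0.2129 -0.0733  0.1047] turn [ 0.1  0.1 -1.6] |1.6| shift before-turn axes [-0.0472  0.0605  0.0115] after-turn axes [-0.0488  0.0592  0.0113] F [0.1 0.9 0.6] w 0.000 t 8.70
```

```bash
python3 -m jog '[[-0.016,0.014,0.004,0,0,-1],[-0.016,0.014,0.004,0,0,-0.5],[-0.016,0.014,0.003,0,0,0],[-0.012,0.012,0,0,0,0],[0,0,0,0,0,0]]'
python3 -c "
from h import *
from bench import r
plan(r.read_state(),(-.215,-.062,.028),38)"
```

```text
time: 9.12
ee_pos: [0.4449, -0.2136, 0.0712]
eef_rot: [-0.651, -0.272, -0.168, 0.688]
ft_force: [-0.4, -0.3, 0.7]
width: 0.0007
TCP machine [-0.2068 -0.0789  0.0712] turn [-1.   1.  -1.6] |2.2| shift before-turn axes [-0.0319  0.0302  0.0169] after-turn axes [-0.033   0.029   0.0169] F [-0.4 -0.3  0.7] w 0.001 t 9.12
```

```bash
python3 -m jog '[[-0.016,0.01,0.01,0,0,0],[-0.016,0.01,0.01,0,0,0],[-0.012,0.008,0.004,0,0,0],[0,0,0,0,0,0]]'
python3 -c "
from h import *
from bench import r
s=r.read_state();plan(s,(-.215,-.062,.028),38);print(np.round(s['joint_positions'],2))"
```

```text
time: 9.45
ee_pos: [0.4361, -0.2088, 0.0624]
eef_rot: [-0.651, -0.259, -0.155, 0.696]
ft_force: [0.8, 0.3, 0.7]
width: 0.0004
TCP machine [-0.2149 -0.073   0.0624] turn [-1.8  0.7 -3.7] |4.2| shift before-turn axes [-0.0193  0.0287  0.0104] after-turn axes [-0.0213  0.027   0.011 ] F [0.8 0.3 0.7] w 0.000 t 9.45
[-0.72 -0.36  1.34  2.42 -0.24  0.41  2.6 ]
```

```bash
python3 -m jog '[[0.01,-0.015,0,0,0,0],[0.01,-0.015,0,0,0,0],[0,0,0,0,0,5],[0,0,0,0,0,5],[0,0,0,0,0,5],[0,0,0,0,0,5]]'
python3 -c "
from h import *
from bench import r
s=r.read_state();plan(s,(-.21,-.062,.032),20);print(np.round(s['joint_positions'],2))"
```

```text
time: 9.95
ee_pos: [0.4303, -0.2114, 0.0979]
eef_rot: [-0.685, -0.132, -0.033, 0.716]
ft_force: [-0.1, -0.2, 0.8]
width: 0.0008
TCP machine [-0.2209 -0.0748  0.0979] turn [-1.7  0.3 -6.4] |6.6| shift before-turn axes [-0.0048  0.0669  0.0108] after-turn axes [-0.0123  0.0656  0.0128] F [-0.1 -0.2  0.8] w 0.001 t 9.95
[-0.49 -0.05  0.97  2.17 -0.17  0.83  2.3 ]
```

```bash
python3 -m jog '[[-0.002,0.022,0.004,-1.7,0,-2],[-0.002,0.022,0.004,0,0,0],[0,0.02,0.004,0,0,0],[0,0,0,0,0,0]]'
python3 - <<'E'
from h import *
from bench import r
s=r.read_state();plan(s,(-.15,-.062,.032),16);print(np.round(s['joint_positions'],2))
c=r.camera("wrist");cv2.imwrite("pics/w3.png",c["image"][:,:,::-1])
E
```

```text
time: 10.28
ee_pos: [0.4435, -0.1989, 0.0345]
eef_rot: [-0.695, -0.141, -0.045, 0.703]
ft_force: [-1.2, 0.5, -0.3]
width: 0.0006
TCP machine [-0.2063 -0.0642  0.0345] turn [ 0.3  0.4 -0.9] |1.0| shift before-turn axes [0.0537 0.017  0.0018] after-turn axes [0.0534 0.0179 0.0022] F [-1.2  0.5 -0.3] w 0.001 t 10.28
[-0.5   0.13  0.98  2.25 -0.42  0.64  2.49]
```

View pics/w3.png

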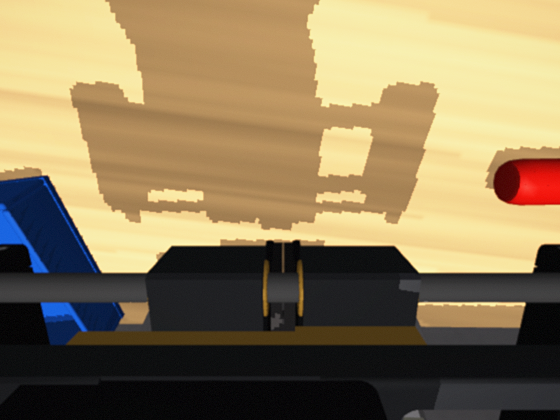

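The view shows the closed fingers at (285,250) in front of the panel, with the driver at (530,180) and the tray clear. Push in.

```bash
python3 -m jog '[[0.01,0.003,0,0,0,0],[0.01,0.003,0,0,0,0],[0.01,0.003,0,0,0,0],[0.01,0.003,0,0,0,0],[0.01,0.003,0,0,0,0],[0.008,0.002,0,0,0,0]]'
python3 -c "
from h import *
from bench import r
s=r.read_state();plan(s,(-.14,-.062,.034),16)"
```

```text
time: 10.83
ee_pos: [0.5, -0.1947, 0.037]
eef_rot: [-0.695, -0.136, -0.046, 0.705]
ft_force: [-2.7, 0.6, -2.9]
width: 0.0003
TCP machine [-0.1497 -0.0674  0.037 ] turn [ 0.1 -0.1 -1.2] |1.2| shift before-turn axes [0.0086 0.0053 0.0054] after-turn axes [0.0085 0.0055 0.0054] F [-2.7  0.6 -2.9] w 0.000 t 10.83
```

```bash
python3 -m jog '[[0.006,0.002,0,0,0,0],[0.005,0.002,0,0,0,0],[0.005,0.002,0,0,0,0]]';python3 -m jog '[[0.005,0.002,0,0,0,0],[0.005,0.002,0,0,0,0]]'
python3 -c "
from h import *
from bench import r
s=r.read_state();plan(s,(-.14,-.062,.034),16)"
```

```text
time: 11.08
ee_pos: [0.509, -0.1941, 0.0322]
eef_rot: [-0.694, -0.129, -0.041, 0.707]
ft_force: [-30.6, -1.4, 14.7]
width: 0.0003
time: 11.25
ee_pos: [0.5098, -0.195, 0.0272]
eef_rot: [-0.693, -0.121, -0.037, 0.71]
ft_force: [-25.8, -1.6, 9.5]
width: 0.0004
TCP machine [-0.14   -0.0689  0.0272] turn [-0.4 -0.7 -3.1] |3.2| shift before-turn axes [ 0.0015 -0.0066  0.007 ] after-turn axes [ 0.0019 -0.0066  0.0069] F [-25.8  -1.6   9.5] w 0.000 t 11.25
```

Drawer stopped at about the predicted shut position with a 26–30 N reaction. Back off, rise and check.

```bash
python3 -m jog '[[-0.01,0,0,0,0,0],[-0.02,0,0,0,0,0],[-0.025,-0.005,0,0,0,0],[-0.01,-0.03,0,0,0,0],[0,-0.035,0,0,0,0],[0,-0.035,0,0,0,0],[0,-0.035,0,0,0,0],[0,-0.035,0,0,0,0],[0,0,0,0,0,0]]'
python3 - <<'E'
from h import *
from bench import r
s=r.read_state();plan(s,(-.14,-.062,.034),16)
c=r.camera("top");X=m(cloud(c))
a=c["image"][140:280,255:465,::-1];d=r.camera("scene");b=d["image"][190:330,100:310,::-1]
cv2.imwrite("pics/z2.png",cv2.convertScaleAbs(cv2.hconcat([cv2.resize(i,None,fx=1.9,fy=1.9,interpolation=3) for i in(a,b)]),alpha=1.5))
e=r.camera("wrist");W=m(cloud(e));cv2.imwrite("pics/w4.png",e["image"][:,:,::-1])
for n,Y in(("top",X),("wrist",W)):
    q=Y.reshape(-1,3);k=(q[:,0]<-.114)&(q[:,0]>-.2)&(abs(q[:,1]+.062)<.075)&(q[:,2]>.061)&(q[:,2]<.072)
    if k.sum()>5: print(n,k.sum(),np.percentile(q[k][:,0],[3,50,97]).round(4))
    k=(q[:,0]<-.10)&(q[:,0]>-.2)&(abs(q[:,1]+.062)<.025)&(q[:,2]>.05)&(q[:,2]<.059)
    if k.sum()>5: print(" lip",k.sum(),np.percentile(q[k][:,0],[3,50,97]).round(4))
q=m(cloud(d))[190:330,100:310].reshape(-1,3);dz=(q[:,2]-(.075+(q[:,0]+.11)*np.tan(np.radians(25))))*np.cos(np.radians(25))
k=(abs(q[:,0]+.075)<.025)&(q[:,1]>-.1)&(q[:,1]<.16)&(dz>.06)&(dz<.07);print("fin scene",k.sum(),np.percentile(q[k][:,1],[3,50,97]).round(3))
E
```

```text
time: 12.0
ee_pos: [0.4092, -0.2156, 0.1841]
eef_rot: [-0.696, -0.12, -0.044, 0.706]
ft_force: [1.5, -0.3, 0.3]
width: 0.0004
TCP machine [-0.2424 -0.0762  0.1841] turn [ 0.3 -1.2 -2.7] |3.0| shift before-turn axes [0.0648 0.1696 0.0163] after-turn axes [0.0571 0.1725 0.0142] F [ 1.5 -0.3  0.3] w 0.000 t 12.00
top 162 [-0.1225 -0.1184 -0.1142]
 lip 71 [-0.1352 -0.1291 -0.1228]
fin scene 62 [0.093 0.098 0.108]
```

View pics/z2.png

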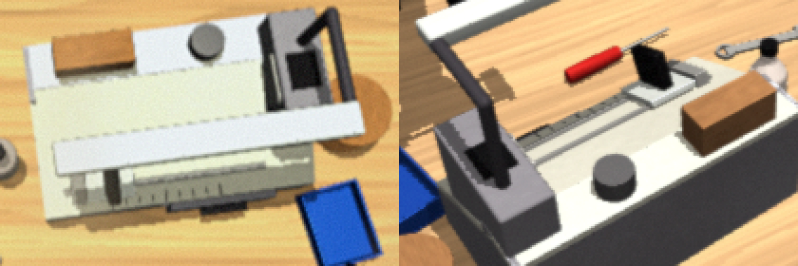

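View pics/w4.png

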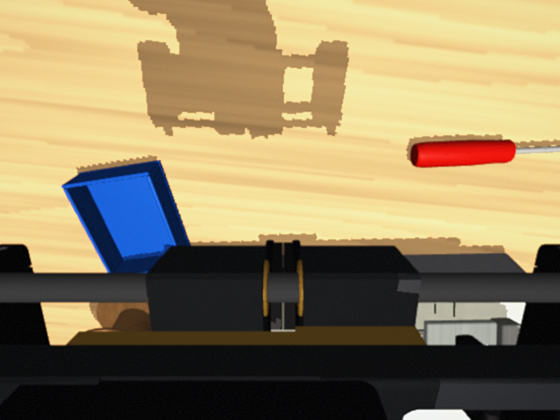

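Both views show the drawer shut at (205,205 in the crop), the fin beside the end stop at (655,75), and the other objects where they were. Handing in.

```bash
python3 -c "
from bench import r
print(r.close_job())"
```

```text
the job is handed in; nothing more can be done
None
```

I slid the length stop home against the end stop and pushed the blade drawer shut, then handed the job in at about 12 s on the robot's clock. No verdict was reported.

**Length stop:** I gripped the fin with the tool leaned 38° under the lamp bar and slid it until the force rose to about 38 N and it stopped moving. After release, the wrist camera put the fin at y = 0.102. The end stop's edge is at about 0.137, so that matches the 35 mm contact distance, and the picture showed no gap. The last scene view read the fin at 0.098, about 4 mm different. I put that down to that camera seeing mostly the fin's -y side.

**Drawer:** I pushed it with closed fingers until a reaction of 26–30 N. The panel's outer face then measured x = -0.1225 and the lip x = -0.135, against -0.122 and -0.135 when shut.

**On the way:** At the 38° lean over the drawer, three arm joints reached the end of their ranges, so I raised the tool and used about 14–16° instead. I saw no sign that any of them passed its range.

**Other things:** In the last pictures the objects in view looked where they were. The arm was clear of everything, with wrist force near zero.

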